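# Get the sanding block out from behind the things in the caddy

## Task

The sanding block lies at the back of the plywood caddy, shut in by a tape measure, an oak block and a rack of driver bits. First set those three upright on the grey mat and let go of them, then lay the sanding block flat and squarely in the middle of the green pad, its long side along the pad's long side. When it lies there, put the other three back in the caddy, each on the blue patch where it stood and turned as it was, and do not push or upset the glue bottle behind the work.

Things in the scene. Friction and masses are not known exactly. Their poses are not given: they have to be found in the camera images.
- caddy: fixed plywood caddy, 230 (x) x 344 (y) mm, floor 12 mm thick. Origin: centre of the underside; x points to its back wall (42 mm high, inner face at x = 103), y to its left; side walls 28 mm high, inner faces at y = +-160; front open. Three blue patches 108 x 76 mm on the floor, centred at x = -57, y = -100, 0, 100: on each stands one of the three small things (which varies), its long side along x
- tape_measure: loose yellow tape measure with black trim, standing on its base, 35 (x) x 85 (y) x 66 (z) mm, 0.21 kg. Origin: centre of the underside; y along its length, z up. The body to grip, 34 mm wide in x, reaches from y = -29 to +41 mm and up to z = 64 mm; the short tongue of tape sticks out at -y
- offcut_oak: loose pale oak block, 36 (x) x 85 (y) x 29 (z) mm, 0.06 kg. Origin: centre of the underside; y along its length, z up. Grip across x
- bit_rack: loose black driver-bit rack, 42 (x) x 100 (y) x 52 (z) mm, 0.09 kg: a black base 14 mm high with an upright row of seven steel and brass bits along y up to 52 mm. Origin: centre of the underside; z up. Grip the base across x (42 mm), low, with the bits between the fingers
- sanding_block: loose cork sanding block wrapped in brown-red sandpaper, 65 (x) x 112 (y) x 32 (z) mm, 0.09 kg. Origin: centre of the underside; y along its length, z up. Grip across x. It starts in the caddy near x = 35, y = 0, its y along the caddy's, 35 mm from the back wall but only 5 to 15 mm behind the three things: a finger fits there only once they are gone
- grey_mat: fixed grey rubber mat with a dark rim, 260 (x) x 160 (y) mm, 3 mm thick, beside the caddy, on its left or right: the side area for the three things. Origin: centre of its underside, on the bench; x along its length
- green_pad: fixed green rubber pad, 105 (x) x 150 (y) mm, 4 mm thick, on the other side of the caddy: where the sanding block goes. Origin: centre of its underside, on the bench; y along its length
- glue_bottle: loose white glue bottle with an orange tip, 44 x 60 x 197 mm, a bystander beside the orange mug, behind and to the right of the work. Origin: centre of the underside
Mind the look-alikes: they are no part of the job. Of the things that look like the bit_rack, the larger one is meant.

How it is judged:
By the outcome, as a careful person would: the job done as asked, in the order asked, and still so for the second after the job is handed in, with the robot touching nothing.
It also fails if it takes over 136 s, if anything falls off the work surface, if the arm or the gripper's body presses on something with over 40 N, if the wrist force passes 120 N, or if a joint passes its speed limit or range.

## Robot

A 6-joint arm with a two-finger parallel gripper is mounted at the origin on a cart in front of the work surface, level with it; the furniture and walls round the work are solid. World frame = base frame: x ahead of the robot, y to its left, z up, the work surface at z = 0. Lengths are in m, angles in rad, forces in N, time in s.
With the tool pointing down it reaches from about 0.4 to 0.825 m from the base axis. Payload 7 kg.
Tool frame: the origin (TCP) lies midway between the tips of the shut fingers; the grasp point (between the pads) lies 19 mm behind it; z points along the fingers, y is the line along which they close (so a half turn about z gives the same grasp; the last joint's range is limited). The gripper opens to 88 mm and grips with 3 to 60 N. Pads are 19 mm wide; open, the fingers measure 130 mm over their backs; the gripper's body (78 mm by 193 mm) begins 47 mm behind the grasp point.
Start: joints at [-1.023, 0.359, 0.012, 0, -1.224, -0.288], TCP at [0.173, -0.652, 0.227] pointing down, gripper open.
Joint ranges: [-3.07, 3.07], [-1.43, 2.12], [-1.02, 1.25], [-3.03, 1.67], [-3.05, -0], [-3.03, 3.03]. Speed limits (rad/s): [2.39, 2.39, 3.01, 3.14, 3.14, 3.14].

## Interface

Orientations are given as [roll, pitch, yaw] about the fixed x, y, z axes, in that order (R = Rz(yaw) Ry(pitch) Rx(roll)).
In Python, from station import arm, grab_frame, camera_params, spot_in gives the robot as it stands.
- The arm moves only by the shell command python3 -m jog 'ROWS' [FORCE]. ROWS is JSON, a list that holds one entry, the list of rows, each a list of 7 numbers: the shift along the tool's x, y, z in mm, then the turn, a rotation vector about the tool's x, y, z in rad, then the finger opening in mm, from 0 to 87.6. In form: [[[x, y, z, wx, wy, wz, fingers], ...]]. A call has 1 to 20 rows; each row is the pose to reach, as a shift and turn from the pose commanded when the call began, along the tool's axes at that moment; what a row does not reach only later rows make up. A row lasts 1/8 s, in which the tool goes at most 62.5 mm and 10.7 degrees, less where a joint would pass 70% of its speed; a pose out of reach is approached as far as the arm can. A call with a gripper value outside its range is refused whole. The fingers move at their own pace and stop on an object; FORCE is the grip in N (left out, the last holds). Time passes only in rows, so rows that repeat a pose let the fingers close. It gives the time, the measured TCP pose, the force, the opening and the grip force at its end, in the units of the state.
- arm.get_state(): the state, without advancing time (a new reading comes with each control period).
- grab_frame(name): name is "scene" or "side" or "wrist"; returns (picture, depth): 384x512x3 uint8, blue, green, red; 384x512 float32, m along the optical axis (not along the pixel's ray), 0 where there is no reading.
- camera_params(name): a dict with "mtx" (3x3 intrinsics, pixels), "k1" (the pictures are not rectified: a ray, as slopes to the right and down, at radius r is drawn at 1 + k1 r^2 times it, then the intrinsics apply), "R" (3x3) and "t" (3): a world point X has camera coordinates R X + t. Camera axes: x right, y down, z forward; pixel columns grow to the right and rows downward; lengths in m; the calibration is good to about 2 mm. A picture is of the moment at which its call begins: read the wrist's pose just before it. camera_params takes no time and is no camera call; for the wrist camera it gives the pose at the moment of the call.
- arm.job_done(): hands the job in; it is judged then, once.
Trained networks look in the newest picture that a camera, given by its name, has taken for a name from the list of things; names that differ only in an ending like _2 or _b are one class to them, and where a whole thing is asked for, a point or a joint stands for the part that bears it (a point fixed in the world has none). Each returns a list of dicts, best first, with "confidence" (0 to 1); they miss things now and then, are a little off and sometimes report something else, mostly with a low value. They report only what shows in the picture. A call takes as long as a camera call. They do not tell look-alikes from the thing itself.
- spot_in(query, camera): "uv" ([column, row] in pixels, amid what is visible of it).
The state is a dict: "t": time; "q": joint angles; "qd": joint speeds; "joint_efforts": joint torques, N m; "eef_pos": TCP position; "ee_rot": TCP orientation; "force": force on the tool from outside, world axes, zero at the start; "moment": the same for the moment, N m; "width": finger opening in m; "gripper_force": force on a finger pad.
Only numpy, scipy, OpenCV 4.12 (cv2) and the standard library are available. Lean on these libraries where they do the work, as an engineer would, in place of code of your own. Each camera call takes 0.05 s, during which the arm holds its last target. There are 200 camera calls.

## Working session

There is one attempt and no reset: what is moved stays moved. The work goes in short steps, Python scripts to look and compute and a shell command to move; the robot and the scene stay as the last step left them, time stands still between calls to the robot, and variables do not carry over. Pictures are saved under pics/ and viewed, at most 14 in all, crops included, and the job is handed in when it is done.

```bash
ls; mkdir -p pics
python3 - <<'E'
from station import arm, grab_frame, camera_params, spot_in
import cv2
s=arm.get_state(); print(s['t'],s['eef_pos'],s['ee_rot'],s['width'])
for c in ["scene","side"]:
    p,d=grab_frame(c); cv2.imwrite(f"pics/{c}0.png",p)
    for n in ["caddy","tape_measure","offcut_oak","bit_rack","sanding_block","grey_mat","green_pad","glue_bottle"]:
        print(c,n,[( [round(v) for v in r['uv']],round(r['confidence'],2)) for r in spot_in(n,c)])
E
```

```text
pics
0.0 [ 0.17325632 -0.65187977  0.22559677] [ 3.13992191e+00 -1.12731527e-04 -2.88196442e+00] 0.08780803591321473
scene caddy [([261, 219], 0.74)]
scene tape_measure [([223, 214], 0.87)]
scene offcut_oak [([273, 232], 0.71)]
scene bit_rack [([249, 226], 0.8), ([203, 187], 0.6)]
scene sanding_block [([261, 206], 0.86)]
scene grey_mat [([341, 262], 0.9)]
scene green_pad []
scene glue_bottle [([350, 196], 0.77)]
side caddy [([272, 200], 0.58)]
side tape_measure [([301, 196], 0.9)]
side offcut_oak [([299, 170], 0.62)]
side bit_rack [([250, 236], 0.67), ([284, 188], 0.62)]
side sanding_block [([269, 187], 0.63)]
side grey_mat [([294, 157], 0.77)]
side green_pad [([281, 265], 0.72)]
side glue_bottle [([237, 137], 0.75)]
```

View pics/scene0.png

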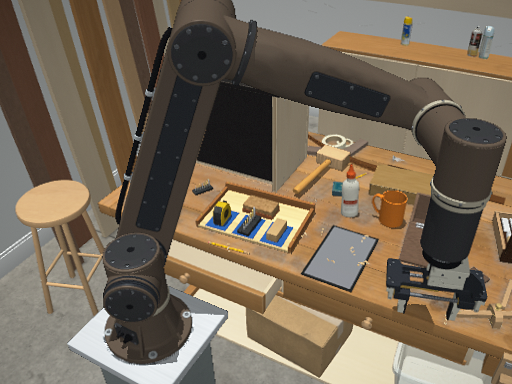

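View pics/side0.png

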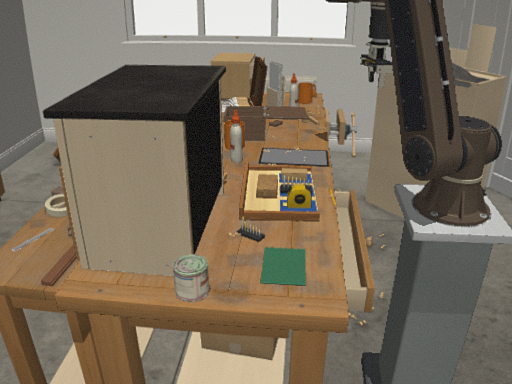

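The scene view shows the caddy at about (257,220), holding the tape measure (left), bit rack (middle) and oak block (right). The mat is right of it at (341,262). The side view shows the green pad at (285,266) and the small look-alike rack at (250,236).

```bash
cat > h.py <<'E'
import numpy as np, cv2
from station import arm, grab_frame, camera_params, spot_in
def world(c,uv,depth=None,z=None,P=None):
    """pixels (N,2) -> world, by depth along optical axis or by plane z"""
    P=P or camera_params(c); K=np.array(P['mtx'],float); R=np.array(P['R']); t=np.array(P['t'])
    uv=np.asarray(uv,float).reshape(-1,1,2)
    n=cv2.undistortPoints(uv,K,np.array([P['k1'],0,0,0.])).reshape(-1,2)
    r=np.c_[n,np.ones(len(n))]
    if z is None: return (r*np.asarray(depth).reshape(-1,1)-t)@R
    o=-R.T@t; w=r@R; return o+w*((z-o[2])/w[:,2])[:,None]
def cloud(c):
    P=camera_params(c); p,d=grab_frame(c)
    v,u=np.mgrid[:384,:512]
    X=world(c,np.c_[u.ravel(),v.ravel()],d.ravel(),P=P).reshape(384,512,3); X[d==0]=np.nan
    return p,d,X
def rect(xy):
    """min area rect in mm: centre, size long/short, yaw deg of long side"""
    (c,(w,h),a)=cv2.minAreaRect((np.asarray(xy)*1000).astype(np.float32))
    if w<h: w,h,a=h,w,a+90
    return np.round(c,1),round(w,1),round(h,1),round((a+90)%180-90,1)
def tool(p):
    """world point (m) in tool axes, mm, from commanded/measured TCP"""
    from scipy.spatial.transform import Rotation as Ro
    s=arm.get_state(); return np.round(1000*Ro.from_euler('xyz',s['ee_rot']).inv().apply(np.asarray(p)-s['eef_pos']),1)
E
python3 - <<'E'
from h import *
for c in ["scene","side"]:
    p,d,X=cloud(c)
    hsv=cv2.cvtColor(p,cv2.COLOR_BGR2HSV)
    for n in ["tape_measure","offcut_oak","bit_rack","sanding_block","grey_mat","green_pad","glue_bottle"]:
        for r in spot_in(n,c):
            u,v=[int(round(a)) for a in r['uv']]; print(c,n,(u,v),round(r['confidence'],2),np.round(X[v,u],3))
    H,S,V=cv2.split(hsv)
    ok=(X[...,0]>.3)&(X[...,0]<.95)&(abs(X[...,1])<.6)
    blue=(H>100)&(H<125)&(S>130)&ok&(abs(X[...,2]-.012)<.012)
    green=(H>60)&(H<90)&(S>110)&ok&(abs(X[...,2])<.015)
    for nm,m in(("blue",blue),("green",green)):
        m=cv2.morphologyEx(m.astype(np.uint8),cv2.MORPH_OPEN,np.ones((2,2)))>0
        if m.sum()>20: print(c,nm,m.sum(),rect(X[m][:,:2]),np.median(X[m][:,2]))
E
```

```text
scene tape_measure (222, 214) 0.58 [0.446 0.037 0.063]
scene offcut_oak (274, 229) 0.86 [ 0.476 -0.139  0.044]
scene bit_rack (249, 222) 0.62 [ 0.48  -0.045  0.035]
scene bit_rack (204, 189) 0.43 [0.6   0.214 0.011]
scene sanding_block (260, 207) 0.74 [ 0.556 -0.046  0.046]
scene grey_mat (341, 260) 0.95 [ 0.476 -0.368  0.007]
scene green_pad (261, 206) 0.53 [ 0.565 -0.044  0.044]
scene glue_bottle (352, 198) 0.97 [ 0.7   -0.318  0.08 ]
scene blue 542 (array([481.8, -45.7]), 272.0, 110.4, -86.5) nan
side tape_measure (299, 198) 0.77 [0.475 0.079 0.045]
side offcut_oak (294, 173) 0.79 [ 0.494 -0.119  0.036]
side offcut_oak (283, 190) 0.55 [ 0.526 -0.015  0.022]
side bit_rack (286, 188) 0.6 [ 0.517 -0.024  0.025]
side bit_rack (246, 233) 0.59 [0.613 0.229 0.008]
side sanding_block (270, 189) 0.64 [0.564 0.022 0.042]
side grey_mat (294, 157) 0.7 [ 0.498 -0.338  0.005]
side green_pad (282, 265) 0.87 [0.51  0.359 0.002]
side green_pad (238, 139) 0.3 [ 0.701 -0.273  0.093]
side glue_bottle (236, 137) 0.55 [ 0.708 -0.272  0.1  ]
side blue 130 (array([480.3, -13.9]), 285.1, 102.6, -86.3) nan
side green 789 (array([503.7, 361.5]), 147.2, 99.6, -89.7) nan
```

```bash
python3 -m jog '[[[-340,220,-125,0,0,0.2,87],[-340,220,-125,0,0,0.2,87],[-340,220,-125,0,0,0.2,87],[-340,220,-125,0,0,0.2,87],[-340,220,-125,0,0,0.2,87],[-340,220,-125,0,0,0.2,87],[-340,220,-125,0,0,0.2,87],[-340,220,-125,0,0,0.2,87],[-340,220,-125,0,0,0.2,87],[-340,220,-125,0,0,0.2,87]]]'
python3 - <<'E'
from h import *
P=camera_params('wrist'); s=arm.get_state()
p,d,X=cloud('wrist'); cv2.imwrite('pics/w1.png',p); np.savez('w1.npz',p=p,X=X)
R=np.array(P['R']); print(s['t'],s['eef_pos'],s['ee_rot'],'cam',-R.T@P['t'],R[2], P['mtx'],P['k1'])
for n in ['grey_mat','glue_bottle']: print(n,spot_in(n,'wrist'))
E
```

```text
t: 2.95
eef_pos: [0.4446, -0.353, 0.3511]
ee_rot: [3.141, -0.001, -3.083]
force: [1.2, -0.0, 0.3]
width: 0.0868
gripper_force: 0.0
2.95 [ 0.44462933 -0.35299558  0.35111169] [ 3.14128515e+00 -7.89619962e-04 -3.08298815e+00] cam [ 0.36752353 -0.35743137  0.50832992] [ 0.28191744  0.01644396 -0.95929774] [[305.91768775   0.         253.93453384]
 [  0.         305.91768775 190.11281455]
 [  0.           0.           1.        ]] -0.034388335311259774
grey_mat [{'uv': [248.6, 173.6], 'confidence': 0.69}]
glue_bottle [{'uv': [271.2, 304.9], 'confidence': 0.68}]
```

View pics/w1.png

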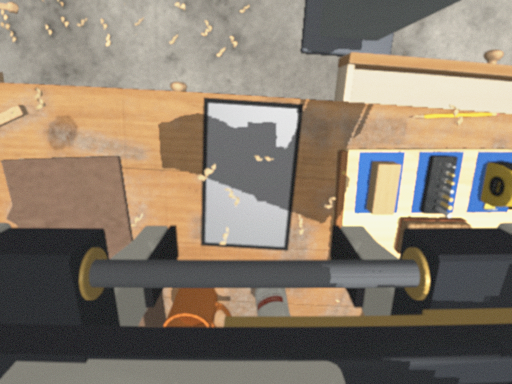

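The wrist view shows the mat at columns 203–300, rows 100–248, with its long side along world x. The caddy is to the right, with the oak block (383,187), rack (441,183) and tape (497,185). Next I measure the mat from this frame and move over the caddy.

```bash
python3 -m jog '[[[0,300,0,0,0,0,87],[0,300,0,0,0,0,87],[0,300,0,0,0,0,87],[0,300,0,0,0,0,87],[0,300,0,0,0,0,87],[0,300,0,0,0,0,87],[0,300,0,0,0,0,87]]]'
python3 - <<'E'
from h import *
D=np.load('w1.npz'); hsv=cv2.cvtColor(D['p'],cv2.COLOR_BGR2HSV); m=((hsv[...,1]<70)|(hsv[...,2]<45)).astype(np.uint8)
m[:,:195]=0;m[:,308:]=0;m[:92]=0;m[252:]=0
m=cv2.morphologyEx(m,cv2.MORPH_CLOSE,np.ones((9,9))); m=cv2.morphologyEx(m,cv2.MORPH_OPEN,np.ones((7,7)))
X=D['X']; k=(m>0)&(np.abs(X[...,2])<.02); print('mat',k.sum(),rect(X[k][:,:2]),np.nanmedian(X[k][:,2]))
p,d,X=cloud('wrist'); cv2.imwrite('pics/w2.png',p); np.savez('w2.npz',p=p,X=X)
s=arm.get_state(); print(s['t'],s['eef_pos'])
H,S,V=cv2.split(cv2.cvtColor(p,cv2.COLOR_BGR2HSV))
z=X[...,2]
b=(H>100)&(H<125)&(S>130)&(abs(z-.012)<.008)
b=cv2.morphologyEx(b.astype(np.uint8),cv2.MORPH_OPEN,np.ones((2,2)))
n,l,st,_=cv2.connectedComponentsWithStats(b)
print('blue all',rect(X[b>0][:,:2]),np.nanmedian(z[b>0]))
for i in range(1,n):
    if st[i,4]>150: print('blue',st[i],rect(X[l==i][:,:2]))
for nm in ["tape_measure","offcut_oak","bit_rack","sanding_block"]:
    for r in spot_in(nm,'wrist'):
        u,v=[int(round(a)) for a in r['uv']]; print(nm,(u,v),round(r['confidence'],2),np.round(X[v,u],3))
E
```

```text
t: 3.98
eef_pos: [0.4275, -0.0532, 0.3517]
ee_rot: [-3.142, 0.0, -3.081]
force: [0.5, -0.0, -0.2]
width: 0.0871
gripper_force: 0.0
mat 14133 (array([ 492.4, -344.7]), 265.7, 185.8, -0.2) 0.0024039270654635063
4.025 [ 0.42750291 -0.05364651  0.35154217]
blue all (array([483.7, -37.9]), 271.2, 102.9, -86.3) 0.011672643316092966
blue [ 179  153   45   60 1080] (array([nan, nan]), 0.0, 0.0, 0.0)
blue [ 240  153   43   59 1036] (array([483.3, -37.8]), 101.5, 70.8, 3.8)
blue [299 153  45  59 975] (array([477.5,  62.8]), 99.8, 72.1, 4.9)
tape_measure (322, 188) 0.92 [0.469 0.05  0.076]
bit_rack (259, 183) 0.75 [ 0.472 -0.043  0.056]
bit_rack (395, 247) 0.5 [0.591 0.214 0.008]
sanding_block (259, 238) 0.71 [ 0.57  -0.036  0.043]
```

View pics/w2.png

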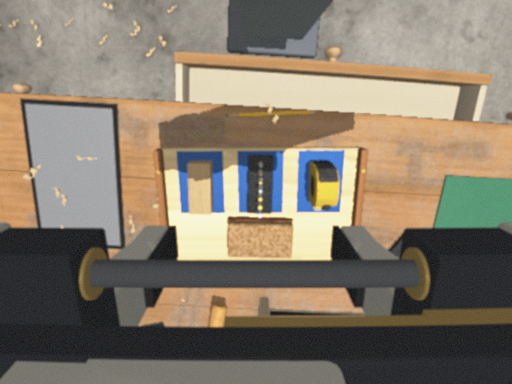

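The view shows oak (200,187), rack (260,183), tape (323,184) on their patches, the sanding block (260,238) behind and the green pad to the right at (480,205). Next I measure the objects from this cloud.

Run:
```python
from h import *
D=np.load('w2.npz'); p,X=D['p'],D['X']; z=X[...,2]
H,S,V=cv2.split(cv2.cvtColor(p,cv2.COLOR_BGR2HSV))
b=cv2.morphologyEx(((H>100)&(H<125)&(S>130)&(abs(z-.012)<.008)).astype(np.uint8),cv2.MORPH_OPEN,np.ones((2,2)))
n,l,st,_=cv2.connectedComponentsWithStats(b)
for i in range(1,n):
    if st[i,4]>150:
        q=X[l==i]; q=q[np.isfinite(q[:,0])]; print('blue',rect(q[:,:2]))
def box(u0,v0,u1,v1): m=np.zeros(z.shape,bool); m[v0:v1,u0:u1]=1; return m
for nm,bb,lo,hi in [('oak',(180,150,222,218),.034,.05),('rack',(241,148,280,216),.034,.075),('rackbase',(241,148,280,216),.02,.03),('tape',(299,150,345,214),.06,.085),('sand',(222,212,298,256),.036,.055)]:
    k=box(*bb)&(z>lo)&(z<hi); k=cv2.morphologyEx(k.astype(np.uint8),cv2.MORPH_OPEN,np.ones((3,3)))>0
    if k.sum(): print(nm,k.sum(),rect(X[k][:,:2]),np.round(np.percentile(z[k],[10,50,90]),3), np.round(1000*X[k].mean(0)))
m=((S<80)|(V<40))&box(15,95,130,226); m=cv2.morphologyEx(m.astype(np.uint8),cv2.MORPH_OPEN,np.ones((5,5)))>0
k=m&(abs(z)<.02); print('mat',rect(X[k][:,:2]),np.percentile(X[k][:,0],1),np.percentile(X[k][:,1],[2,98]))
# mat edges on rows
for v in (140,170,200):
    u=np.where(m[v])[0]; print(v,u.min(),u.max(),np.round(world('wrist',[[u.min(),v],[u.max(),v]],z=.003),3).tolist())
for u in (50,70,90):
    vv=np.where(m[:,u])[0]; print(u,vv.min(),np.round(world('wrist',[[u,vv.min()]],z=.003),3))
```

```text
blue (array([ 490.6, -137.7]), 103.7, 71.1, 3.7)
blue (array([483.3, -38. ]), 101.7, 71.3, 3.7)
blue (array([477.4,  62.2]), 101.8, 72.2, 3.8)
oak 1126 (array([ 492.7, -137.3]), 84.8, 35.0, 2.1) [0.039 0.04  0.041] [ 491. -137.   40.]
rack 150 (array([484. , -41.6]), 79.2, 6.7, 3.2) [0.038 0.051 0.061] [492. -41.  50.]
rackbase 1282 (array([484.1, -40.6]), 99.0, 41.3, 3.0) [0.024 0.025 0.026] [481. -41.  25.]
tape 948 (array([473.6,  58.7]), 65.5, 34.4, 4.3) [0.066 0.074 0.076] [469.  57.  72.]
sand 2131 (array([573.7, -35.5]), 110.0, 58.7, -86.8) [0.043 0.044 0.045] [572. -36.  44.]
mat (array([ 479.2, -358.3]), 222.4, 158.2, -0.8) 0.37040360712545467 [-0.43336737 -0.2833255 ]
140 27 117 [[0.433, -0.435, 0.003], [0.425, -0.281, 0.003]]
170 33 119 [[0.484, -0.432, 0.003], [0.476, -0.281, 0.003]]
200 35 120 [[0.539, -0.436, 0.003], [0.53, -0.283, 0.003]]
50 101 [[ 0.368 -0.387  0.003]]
70 102 [[ 0.368 -0.354  0.003]]
90 103 [[ 0.368 -0.321  0.003]]
```

```bash
python3 -m jog '[[[-53,109,60,0,0,0,58],[-53,109,120,0,0,0,58],[-53,109,180,0,0,0,58],[-53,109,240,0,0,0,58],[-53,109,280,0,0,0,58],[-53,109,280,0,0,0,58],[-53,109,300,0,0,0,58],[-53,109,320,0,0,0,58],[-53,109,320,0,0,0,58],[-53,109,320,0,0,0,20],[-53,109,320,0,0,0,20],[-53,109,320,0,0,0,20],[-53,109,320,0,0,0,20]]]' 25
```

```text
t: 5.85
eef_pos: [0.4744, 0.0593, 0.0322]
ee_rot: [3.141, 0.001, -3.081]
force: [0.0, 0.2, 6.3]
width: 0.0339
gripper_force: 24.8
```

```bash
python3 -m jog '[[[0,0,-50,0,0,0,20],[0,0,-75,0,0,0,20],[-56,-421,-75,0,0,0,20],[-56,-421,-75,0,0,0,20],[-56,-421,-75,0,0,0,20],[-56,-421,-75,0,0,0,20],[-56,-421,-75,0,0,0,20],[-56,-421,-75,0,0,0,20],[-56,-421,-75,0,0,0,20],[-56,-421,-75,0,0,0,20],[-56,-421,-30,0,0,0,20],[-56,-421,-10,0,0,0,20],[-56,-421,0,0,0,0,20],[-56,-421,5,0,0,0,20],[-56,-421,8,0,0,0,20],[-56,-421,8,0,0,0,20]]]'
```

```text
t: 7.85
eef_pos: [0.5553, -0.3578, 0.0242]
ee_rot: [-3.141, 0.001, -3.082]
force: [-0.5, 1.6, -1.9]
width: 0.0343
gripper_force: 24.8
```

```bash
python3 -m jog '[[[0,0,1,0,0,0,20],[0,0,1,0,0,0,58],[0,0,1,0,0,0,58],[0,0,1,0,0,0,58],[0,0,-40,0,0,0,60],[0,0,-85,0,0,0,60],[52,320,-85,0,0,0,62],[52,320,-85,0,0,0,62],[52,320,-85,0,0,0,62],[52,320,-85,0,0,0,62],[52,320,-85,0,0,0,62],[52,320,-85,0,0,0,62],[52,320,-40,0,0,0,62],[52,320,-15,0,0,0,62],[52,320,0,0,0,0,62],[52,320,8,0,0,0,62],[52,320,8,0,0,0,30],[52,320,8,0,0,0,30],[52,320,8,0,0,0,30],[52,320,8,0,0,0,30]]]' 20
```

```text
t: 10.35
eef_pos: [0.4845, -0.0414, 0.0162]
ee_rot: [3.141, 0.001, -3.082]
force: [-0.5, -1.1, 3.3]
width: 0.0414
gripper_force: 20.0
```

```bash
python3 -m jog '[[[0,0,-50,0,0,0,30],[0,0,-75,0,0,0,30],[75,-355,-75,0,0,0,30],[75,-355,-75,0,0,0,30],[75,-355,-75,0,0,0,30],[75,-355,-75,0,0,0,30],[75,-355,-75,0,0,0,30],[75,-355,-75,0,0,0,30],[75,-355,-60,0,0,0,30],[75,-355,-20,0,0,0,30],[75,-355,0,0,0,0,30],[75,-355,5,0,0,0,30],[75,-355,9,0,0,0,30],[75,-355,9,0,0,0,30],[75,-355,9,0,0,0,62],[75,-355,9,0,0,0,62],[75,-355,9,0,0,0,62],[75,-355,-40,0,0,0,62],[75,-355,-90,0,0,0,62]]]'
```

```text
t: 12.72
eef_pos: [0.4298, -0.4002, 0.1062]
ee_rot: [3.141, -0.002, -3.082]
force: [1.2, -1.4, 0.0]
width: 0.0616
gripper_force: 0.0
```

```bash
python3 -m jog '[[[-77,259,0,0,0,0,56],[-77,259,0,0,0,0,56],[-77,259,0,0,0,0,56],[-77,259,0,0,0,0,56],[-77,259,0,0,0,0,56],[-77,259,40,0,0,0,56],[-77,259,65,0,0,0,56],[-77,259,82,0,0,0,56],[-77,259,90,0,0,0,56],[-77,259,90,0,0,0,20],[-77,259,90,0,0,0,20],[-77,259,90,0,0,0,20],[-77,259,90,0,0,0,20]]]' 15
python3 - <<'E'
from h import *
p,d,X=cloud('scene'); cv2.imwrite('pics/s2.png',cv2.resize(p[150:330,170:420],None,fx=2.5,fy=2.5))
E
```

```text
t: 14.35
eef_pos: [0.4922, -0.1372, 0.0163]
ee_rot: [-3.142, 0.001, -3.082]
force: [-1.1, -0.1, 5.4]
width: 0.036
gripper_force: 14.9
```

View pics/s2.png

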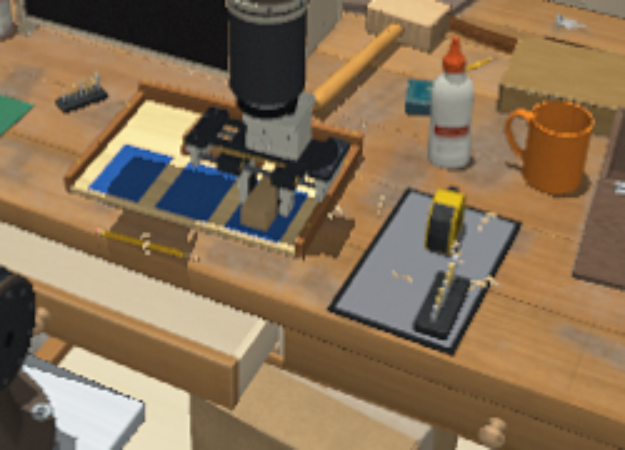

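```bash
python3 -m jog '[[[0,0,-50,0,0,0,20],[72,-169,-50,0,0,0,20],[72,-169,-50,0,0,0,20],[72,-169,-50,0,0,0,20],[72,-169,-30,0,0,0,20],[72,-169,-10,0,0,0,20],[72,-169,0,0,0,0,20],[72,-169,5,0,0,0,20],[72,-169,9,0,0,0,20],[72,-169,9,0,0,0,20],[72,-169,9,0,0,0,54],[72,-169,9,0,0,0,54],[72,-169,9,0,0,0,54],[72,-169,-40,0,0,0,54],[72,-169,-100,0,0,0,54],[72,-169,-160,0,0,0,54]]]'
python3 -c "
from h import *
print(arm.get_state()['q'])"
```

```text
t: 16.4
eef_pos: [0.4295, -0.3102, 0.1774]
ee_rot: [3.142, -0.0, -3.082]
force: [1.5, -0.1, -0.5]
width: 0.0543
gripper_force: 0.0
[-2.54912883e-01  1.59753021e-01 -3.77615629e-01  7.11403280e-05
 -1.03376999e+00 -1.25610166e+00]
```

```bash
python3 -m jog '[[[-160,260,-73,0,0,-0.18,76],[-160,260,-73,0,0,-0.36,76],[-160,260,-73,0,0,-0.54,76],[-160,260,-73,0,0,-0.72,76],[-160,260,-73,0,0,-0.9,76],[-160,260,-73,0,0,-1.08,76],[-160,260,-73,0,0,-1.26,76],[-160,260,-73,0,0,-1.44,76],[-160,260,-73,0,0,-1.567,76],[-160,260,-73,0,0,-1.567,76],[-160,260,-73,0,0,-1.567,76]]]'
python3 - <<'E'
from h import *
p,d,X=cloud('wrist'); cv2.imwrite('pics/w3.png',p); np.savez('w3.npz',p=p,X=X); z=X[...,2]
s=arm.get_state(); print(s['eef_pos'],s['ee_rot'])
print(spot_in('sanding_block','wrist'))
k=(z>.036)&(z<.052)&(abs(X[...,0]-.575)<.06)&(abs(X[...,1]+.035)<.08)
k=cv2.morphologyEx(k.astype(np.uint8),cv2.MORPH_OPEN,np.ones((5,5)))
n,l,st,_=cv2.connectedComponentsWithStats(k); i=1+st[1:,4].argmax(); k=l==i
r=rect(X[k][:,:2]); print(st[i],r,np.nanmedian(z[k])); print(tool([r[0][0]/1000,r[0][1]/1000,.016]))
E
```

```text
t: 17.77
eef_pos: [0.574, -0.0412, 0.2485]
ee_rot: [3.141, 0.0, -1.518]
force: [-0.8, -0.5, -0.3]
width: 0.076
gripper_force: 0.0
[ 0.57399481 -0.04117913  0.24852923] [ 3.14148426e+00 -6.60140420e-06 -1.51720197e+00]
[{'uv': [249.2, 168.5], 'confidence': 0.59}]
[ 226  125   52   89 4473] (array([576.6, -34.2]), 110.0, 62.2, -88.0) 0.043907388566441496
[ -6.9  -3.  232.5]
```

View pics/w3.png

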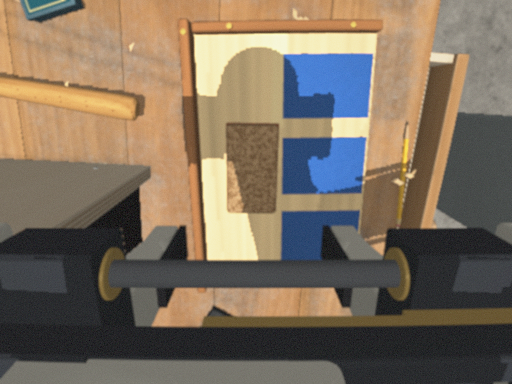

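The block is at (252,168) with its outline clear in the empty caddy. A dark cabinet edge shows at left (columns 0–150, rows 160–260), so I check its clearance before descending.

Run:
```python
from h import *
X=np.load('w3.npz')['X']
for v in (165,175,190,210,225):
    print(v,[(u,np.round(X[v,u],2).tolist()) for u in (20,80,110,130,150,170)])
p,d,X=cloud('side')
k=(X[...,2]>.08)&(X[...,2]<.6)&(X[...,0]>.55)&(X[...,0]<1.0)&(X[...,1]>-.1)&(X[...,1]<.8)
q=X[k]; print(np.round(np.percentile(q,[1,5,50,95,99],axis=0),3))
H,S,V=cv2.split(cv2.cvtColor(p,cv2.COLOR_BGR2HSV)); g=(H>60)&(H<90)&(S>110)&(abs(X[...,2])<.02)&(X[...,0]<.65)&(X[...,1]>.2)
print(rect(X[g][:,:2]),np.median(X[g][:,2]))
```

```text
165 [(20, [0.87, -0.03, 0.04]), (80, [0.8, -0.03, 0.02]), (110, [0.76, -0.03, 0.01]), (130, [0.74, -0.03, 0.0]), (150, [0.71, -0.03, -0.0]), (170, [0.69, -0.03, -0.0])]
175 [(20, [0.83, -0.03, 0.08]), (80, [0.77, -0.03, 0.07]), (110, [0.74, -0.03, 0.06]), (130, [0.72, -0.03, 0.06]), (150, [0.71, -0.01, 0.0]), (170, [0.69, -0.01, -0.0])]
190 [(20, [0.79, -0.03, 0.13]), (80, [0.74, -0.03, 0.12]), (110, [0.71, -0.03, 0.12]), (130, [0.71, -0.01, 0.07]), (150, [0.72, 0.01, 0.0]), (170, [0.69, 0.01, -0.0])]
210 [(20, [0.76, -0.03, 0.18]), (80, [0.71, -0.02, 0.17]), (110, [0.72, -0.01, 0.12]), (130, [0.72, 0.01, 0.07]), (150, [0.72, 0.04, 0.0]), (170, [0.69, 0.04, -0.0])]
225 [(20, [0.74, -0.03, 0.21]), (80, [0.71, -0.01, 0.18]), (110, [0.72, 0.01, 0.12]), (130, [0.72, 0.03, 0.07]), (150, [0.72, 0.06, -0.0]), (170, [0.69, 0.06, -0.0])]
[[ 0.56  -0.027  0.085]
 [ 0.594 -0.009  0.107]
 [ 0.803  0.425  0.311]
 [ 0.976  0.431  0.425]
 [ 0.991  0.442  0.555]]
(array([506.4, 359.1]), 151.1, 99.9, -89.6) 0.003403878776705805
```

```bash
python3 -m jog '[[[-7,-3,60,0,0,0,76],[-7,-3,120,0,0,0,76],[-7,-3,165,0,0,0,76],[-7,-3,165,0,0,0,76],[-7,-3,190,0,0,0,76],[-7,-3,210,0,0,0,76],[-7,-3,225,0,0,0,76],[-7,-3,232,0,0,0,76],[-7,-3,232,0,0,0,76],[-7,-3,232,0,0,0,50],[-7,-3,232,0,0,0,50],[-7,-3,232,0,0,0,50],[-7,-3,232,0,0,0,50]]]' 20
```

```text
t: 19.55
eef_pos: [0.5771, -0.0339, 0.0173]
ee_rot: [-3.141, 0.0, -1.515]
force: [-1.0, 0.5, 6.3]
width: 0.064
gripper_force: 20.0
```

```bash
python3 -m jog '[[[0,0,-60,0,0,0,50],[-397,49,-243,0,0,0.05,50],[-397,49,-243,0,0,0.05,50],[-397,49,-243,0,0,0.05,50],[-397,49,-243,0,0,0.05,50],[-397,49,-243,0,0,0.05,50],[-397,49,-243,0,0,0.05,50],[-397,49,-243,0,0,0.05,50],[-397,49,-243,0,0,0.05,50],[-397,49,-243,0,0,0.05,50],[-397,49,-243,0,0,0.05,50]]]'
python3 - <<'E'
from h import *
p,d,X=cloud('wrist'); cv2.imwrite('pics/w4.png',p); np.savez('w4.npz',p=p,X=X); z=X[...,2]
H,S,V=cv2.split(cv2.cvtColor(p,cv2.COLOR_BGR2HSV)); g=(H>60)&(H<90)&(S>110)&(abs(z-.004)<.015)
g=cv2.morphologyEx(g.astype(np.uint8),cv2.MORPH_OPEN,np.ones((3,3)))>0
print(g.sum(),rect(X[g][:,:2]),np.median(z[g]),np.round(np.percentile(X[g],[.5,99.5],axis=0),4))
E
```

```text
t: 20.92
eef_pos: [0.5054, 0.3583, 0.2587]
ee_rot: [3.14, -0.001, -1.566]
force: [0.6, 0.5, -1.4]
width: 0.0641
gripper_force: 19.9
  return _methods._mean(a, axis=axis, dtype=dtype,
  ret = ret.dtype.type(ret / rcount)
Traceback (most recent call last):
IndexError: index -1 is out of bounds for axis 0 with size 0
```

View pics/w4.png

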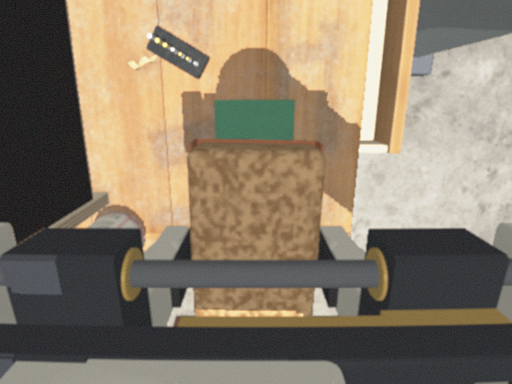

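The view shows the held block (255,200) and the shadowed pad's near end at columns 215–294, rows 100–140. That gives the pad's side edges and near edge.

Run:
```python
from h import *
D=np.load('w4.npz'); p,X=D['p'],D['X']; z=X[...,2]
print(cv2.cvtColor(p,cv2.COLOR_BGR2HSV)[120,255],X[120,255])
f=p.astype(int); g=(f[...,1]>f[...,2]+15)&(f[...,1]>f[...,0]); g[:95]=0;g[145:]=0;g[:,:205]=0;g[:,305:]=0
g=cv2.morphologyEx(g.astype(np.uint8),cv2.MORPH_OPEN,np.ones((3,3)))>0
print(g.sum(),rect(X[g][:,:2]),np.round(np.percentile(X[g],[.3,99.7],axis=0),4))
L=[];T=[]
for v in range(106,136,3):
    u=np.where(g[v])[0]; L.append(world('wrist',[[u[0]-.5,v],[u[-1]+.5,v]],z=.004)[:,:2])
L=np.array(L); 
for u in range(222,290,6):
    T.append(world('wrist',[[u,np.where(g[:,u])[0][0]-.5]],z=.004)[0,:2])
T=np.array(T)
print('edges x',L[:,:,0].mean(0),'slope dx/dy',[np.polyfit(L[:,i,1],L[:,i,0],1)[0] for i in(0,1)],'y',L[:,0,1].mean())
print('near y',T[:,1].mean(),'slope dy/dx',np.polyfit(T[:,0],T[:,1],1)[0],'x',T[:,0].mean())
# held block outline: top face
b=(z>.25)&(z<.31); b[240:]=0
b=cv2.morphologyEx(b.astype(np.uint8),cv2.MORPH_OPEN,np.ones((5,5)))>0; b[:,:180]=0;b[:,330:]=0
print('block',rect(X[b][:,:2]),np.nanmedian(z[b]),np.round(np.percentile(X[b],[.5,99.5],axis=0),4))
s=arm.get_state(); print(s['eef_pos'],s['ee_rot'])
```

```text
[ 74  94 119] [0.5031744  0.30689378 0.00324735]
3056 (array([504.5, 306.8]), 103.3, 50.6, 0.3) [[nan nan nan]
 [nan nan nan]]
edges x [0.55637425 0.45331893] slope dx/dy [np.float64(-0.012384790475157191), np.float64(0.010612237189976715)] y 0.30639579536073935
near y 0.28081360869124533 slope dy/dx 0.0029108906222299735 x 0.5034968392950389
block (array([504.5, 325.5]), 81.4, 48.3, 0.0) 0.2851574590504074 [[0.4683 0.302  0.2535]
 [0.5407 0.3487 0.2868]]
[0.50555653 0.35821923 0.25885194] [ 3.14063546e+00 -1.07279591e-03 -1.56613006e+00]
```

```bash
python3 -m jog '[[[1,0,60,0,0,0,50],[1,0,120,0,0,0,50],[1,0,180,0,0,0,50],[1,0,215,0,0,0,50],[1,0,235,0,0,0,50],[1,0,245,0,0,0,50],[1,0,250,0,0,0,50],[1,0,251,0,0,0,50],[1,0,251,0,0,0,50],[1,0,251,0,0,0,76],[1,0,251,0,0,0,76],[1,0,251,0,0,0,76],[1,0,200,0,0,0,76],[1,0,140,0,0,0,76],[1,0,80,0,0,0,76],[60,0,20,0,0,0,76],[80,0,0,0,0,0,76],[80,0,0,0,0,0,76],[80,0,0,0,0,0,76]]]'
python3 - <<'E'
from h import *
p,d,X=cloud('side'); z=X[...,2]; cv2.imwrite('pics/s4.png',cv2.resize(p[130:310,180:380],None,fx=3,fy=3))
def fit(p,X,c):
    z=X[...,2]; f=p.astype(int); ok=(X[...,0]>.4)&(X[...,0]<.62)&(X[...,1]>.25)&(X[...,1]<.47)
    g=ok&(f[...,1]>f[...,2]+10)&(abs(z)<.015); b=ok&(z>.028)&(z<.045)
    for n,m in(('pad',g),('block',b)):
        m=cv2.morphologyEx(m.astype(np.uint8),cv2.MORPH_OPEN,np.ones((3,3)))>0
        if m.sum()>30: print(c,n,m.sum(),rect(X[m][:,:2]),np.median(z[m]))
fit(p,X,'side')
p,d,X=cloud('wrist'); cv2.imwrite('pics/w5.png',p); fit(p,X,'wrist')
print(arm.get_state()['eef_pos'])
E
```

```text
t: 23.35
eef_pos: [0.5058, 0.2795, 0.2594]
ee_rot: [3.141, 0.001, -1.565]
force: [-0.9, 0.1, 0.3]
width: 0.0764
gripper_force: 0.0
side pad 686 (array([506.3, 356. ]), 159.0, 104.5, -89.6) 0.0032571834689738254
side block 717 (array([506.3, 363.1]), 112.0, 61.9, 89.3) 0.03539740806588842
wrist pad 3195 (array([504.2, 355.2]), 149.2, 104.7, -89.4) 0.0031027566773120193
wrist block 3537 (array([505.7, 358.1]), 109.3, 62.0, 88.9) 0.0359591099863809
[0.50557743 0.27981763 0.25834359]
```

View pics/s4.png

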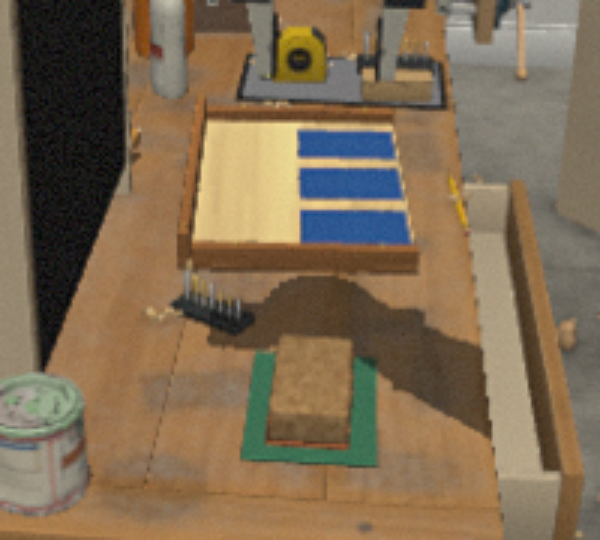

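View pics/w5.png

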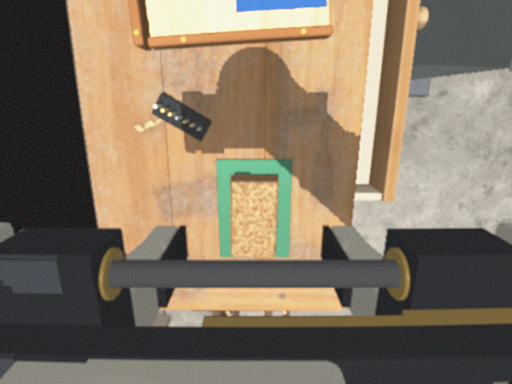

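Block lies flat on the pad within about 3 mm of its centre, and the mat items stand upright. Now I return the oak block, then the rack, then the tape.

```bash
python3 -m jog '[[[589,79,60,0,0,0.17,56],[589,79,105,0,0,0.34,56],[589,79,105,0,0,0.51,56],[589,79,105,0,0,0.68,56],[589,79,105,0,0,0.85,56],[589,79,105,0,0,1.02,56],[589,79,105,0,0,1.19,56],[589,79,105,0,0,1.36,56],[589,79,105,0,0,1.5165,56],[589,79,105,0,0,1.5165,56],[589,79,105,0,0,1.5165,56],[589,79,105,0,0,1.5165,56],[589,79,105,0,0,1.5165,56]]]'
python3 - <<'E'
from h import *
p,d,X=cloud('wrist'); z=X[...,2]
for n,x,y,lo,hi in [('oak',.43,-.31,.025,.04),('rackbase',.43,-.40,.011,.022)]:
    k=(abs(X[...,0]-x)<.07)&(abs(X[...,1]-y)<.04)&(z>lo)&(z<hi); k=cv2.morphologyEx(k.astype(np.uint8),cv2.MORPH_OPEN,np.ones((3,3)))>0
    if k.sum()>30: print(n,k.sum(),rect(X[k][:,:2]))
E
```

```text
t: 25.08
eef_pos: [0.431, -0.3088, 0.1545]
ee_rot: [3.141, -0.0, -3.08]
force: [0.3, 0.1, 1.1]
width: 0.0557
gripper_force: 0.0
oak 3251 (array([ 431.1, -310.1]), 85.3, 35.7, 2.6)
rackbase 3470 (array([ 431., -400.]), 100.1, 42.9, 2.8)
```

```bash
python3 -m jog '[[[0,-1,60,0,0,0,56],[0,-1,110,0,0,0,56],[0,-1,130,0,0,0,56],[0,-1,142,0,0,0,56],[0,-1,146,0,0,0,56],[0,-1,146,0,0,0,20],[0,-1,146,0,0,0,20],[0,-1,146,0,0,0,20],[0,-1,146,0,0,0,20],[0,-1,100,0,0,0,20],[0,-1,80,0,0,0,20],[-72,168,80,0,0,0,20],[-72,168,80,0,0,0,20],[-72,168,80,0,0,0,20],[-72,168,80,0,0,0,20],[-72,168,80,0,0,0,20]]]' 15
```

```text
t: 27.12
eef_pos: [0.4921, -0.1375, 0.0745]
ee_rot: [3.142, -0.0, -3.08]
force: [-1.9, -1.3, -1.0]
width: 0.036
gripper_force: 15.0
```

```bash
python3 -m jog '[[[0,0,35,0,0,0,20],[0,0,52,0,0,0,20],[0,0,57,0,0,0,20],[0,0,57,0,0,0,20],[0,0,57,0,0,0,54],[0,0,57,0,0,0,54],[0,0,57,0,0,0,54],[0,0,10,0,0,0,54],[0,0,-25,0,0,0,60],[77,-258,-25,0,0,0,62],[77,-258,-25,0,0,0,62],[77,-258,-25,0,0,0,62],[77,-258,-25,0,0,0,62],[77,-258,-25,0,0,0,62],[77,-258,-25,0,0,0,62],[77,-258,25,0,0,0,62],[77,-258,50,0,0,0,62],[77,-258,62,0,0,0,62],[77,-258,66,0,0,0,62],[77,-258,66,0,0,0,62]]]'
```

```text
t: 29.62
eef_pos: [0.4317, -0.3998, 0.0093]
ee_rot: [-3.141, 0.001, -3.08]
force: [-0.3, 0.1, 0.3]
width: 0.062
gripper_force: 0.0
```

```bash
python3 -m jog '[[[0,0,2,0,0,0,62],[0,0,2,0,0,0,30],[0,0,2,0,0,0,30],[0,0,2,0,0,0,30],[0,0,2,0,0,0,30],[0,0,-50,0,0,0,30],[0,0,-75,0,0,0,30],[-76,355,-75,0,0,0,30],[-76,355,-75,0,0,0,30],[-76,355,-75,0,0,0,30],[-76,355,-75,0,0,0,30],[-76,355,-75,0,0,0,30],[-76,355,-75,0,0,0,30],[-76,355,-75,0,0,0,30],[-76,355,-40,0,0,0,30],[-76,355,-18,0,0,0,30],[-76,355,-10,0,0,0,30],[-76,355,-7,0,0,0,30],[-76,355,-7,0,0,0,30]]]' 20
```

```text
t: 32.0
eef_pos: [0.4859, -0.0412, 0.0162]
ee_rot: [3.141, 0.001, -3.082]
force: [-0.2, 0.6, -1.2]
width: 0.042
gripper_force: 20.0
```

```bash
python3 -m jog '[[[0,0,0,0,0,0,62],[0,0,0,0,0,0,62],[0,0,0,0,0,0,62],[0,0,-45,0,0,0,60],[0,0,-90,0,0,0,58],[-50,-320,-90,0,0,0,58],[-50,-320,-90,0,0,0,58],[-50,-320,-90,0,0,0,58],[-50,-320,-90,0,0,0,58],[-50,-320,-90,0,0,0,58],[-50,-320,-90,0,0,0,58],[-50,-320,-40,0,0,0,58],[-50,-320,-10,0,0,0,58],[-50,-320,4,0,0,0,58],[-50,-320,8,0,0,0,58],[-50,-320,8,0,0,0,58]]]'
```

```text
t: 34.0
eef_pos: [0.5554, -0.3574, 0.0085]
ee_rot: [-3.141, 0.001, -3.081]
force: [0.4, -0.1, 0.2]
width: 0.0579
gripper_force: 0.0
```

```bash
python3 -m jog '[[[0,0,-15,0,0,0,58],[0,0,-15,0,0,0,20],[0,0,-15,0,0,0,20],[0,0,-15,0,0,0,20],[0,0,-15,0,0,0,20],[0,0,-60,0,0,0,20],[0,0,-95,0,0,0,20],[56,421,-95,0,0,0,20],[56,421,-95,0,0,0,20],[56,421,-95,0,0,0,20],[56,421,-95,0,0,0,20],[56,421,-95,0,0,0,20],[56,421,-95,0,0,0,20],[56,421,-95,0,0,0,20],[56,421,-95,0,0,0,20],[56,421,-50,0,0,0,20],[56,421,-34,0,0,0,20],[56,421,-27,0,0,0,20],[56,421,-24,0,0,0,20],[56,421,-24,0,0,0,20]]]' 25
```

```text
t: 36.5
eef_pos: [0.4738, 0.0593, 0.0321]
ee_rot: [3.141, 0.001, -3.082]
force: [-0.7, -0.1, -1.6]
width: 0.0341
gripper_force: 25.0
```

```bash
python3 -m jog '[[[0,0,0,0,0,0,58],[0,0,0,0,0,0,58],[0,0,0,0,0,0,58],[0,0,-50,0,0,0,58],[0,0,-110,0,0,0,58],[0,0,-170,0,0,0,58],[40,-110,-230,0,0,0,58],[52,-110,-320,0,0,0,58],[52,-110,-320,0,0,0,58],[52,-110,-320,0,0,0,58],[52,-110,-320,0,0,0,58]]]'
python3 - <<'E'
from h import *
p,d,X=cloud('wrist'); cv2.imwrite('pics/w6.png',p); z=X[...,2]
def box(u0,v0,u1,v1): m=np.zeros(z.shape,bool); m[v0:v1,u0:u1]=1; return m
for nm,bb,lo,hi in [('oak',(170,140,228,225),.034,.05),('rackbase',(236,140,285,222),.02,.03),('tape',(292,140,350,220),.06,.085)]:
    k=box(*bb)&(z>lo)&(z<hi); k=cv2.morphologyEx(k.astype(np.uint8),cv2.MORPH_OPEN,np.ones((3,3)))>0
    if k.sum(): print(nm,k.sum(),rect(X[k][:,:2]),np.nanmedian(z[k]))
p,d,X=cloud('scene'); cv2.imwrite('pics/s6.png',cv2.resize(p[150:330,170:420],None,fx=2.5,fy=2.5))
E
```

```text
t: 37.88
eef_pos: [0.4281, -0.0536, 0.352]
ee_rot: [3.141, 0.002, -3.082]
force: [-0.1, 0.1, -1.1]
width: 0.0579
gripper_force: 0.0
oak 1130 (array([ 491.6, -138.9]), 85.3, 34.9, 3.1) 0.040180282313727875
rackbase 1272 (array([485.9, -41.1]), 98.0, 40.4, 2.9) 0.025123942886752793
tape 944 (array([474.4,  59.5]), 67.6, 34.4, 3.9) 0.07382157229123326
```

View pics/w6.png

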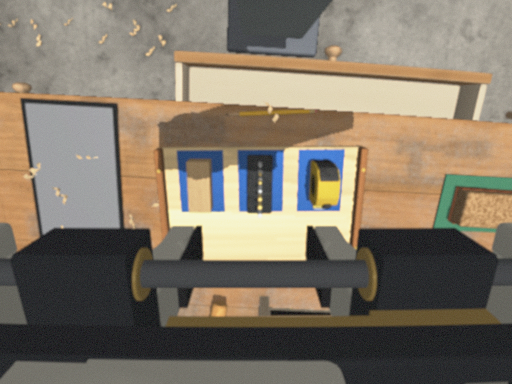

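View pics/s6.png

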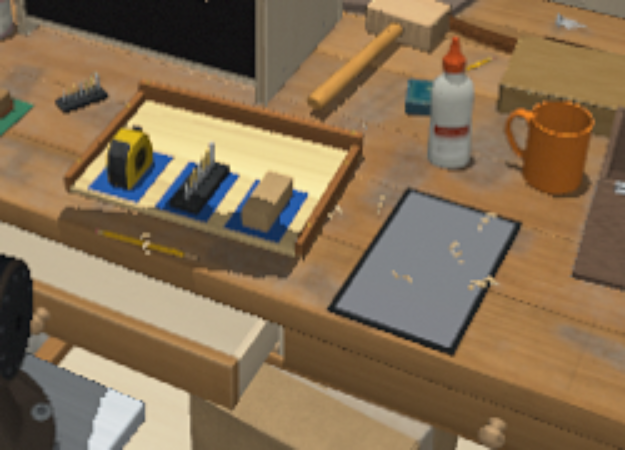

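The tape (323,184), rack (260,183) and oak (200,187) stand on their patches within 2 mm of where they were. The glue bottle is undisturbed and the block is on the pad.

```bash
python3 -c "
from station import arm
print(arm.job_done())"
```

```text
the job is handed in; nothing more can be done
None
```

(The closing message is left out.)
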